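# Load the logger stick and hold its bayonet cap half turned

## Task

Take the long logger stick out of the rack and push it all the way down the narrow well in the middle of the clamped metal canister. Then fit the bayonet cap over it, lugs down through the notches until the cap sits flat on the rim, and turn it clockwise (seen from above) to the half-way mark, 45 degrees, never on towards the lock where it clicks. Finish while still gripping the cap there against its return spring so the logger can pair, and leave the other things on the bench where they are.

Things in the scene. Friction and masses are not known exactly. Their poses are not given: they have to be found in the camera images.
- canister: round aluminium canister, 85 mm across, rim 85 mm above the bench, on a 110 mm foot fixed to the bench. Origin: centre of its underside; z up. Mouth 60 mm wide inside a 4 mm thick rim collar with two opposite entry notches, about 17 mm wide, along the canister's +x and -x; below the collar a lug can turn only clockwise from its notch. In the middle stands a white tube, the well
- well_mouth (a point): centre of the mouth of the narrow well, on the canister's axis, 70 mm above the bench, 15 mm below the rim; the well is 14 mm wide, funnelled to 22 mm at its mouth; z up
- well_floor (a point): centre of the floor of the well, 16 mm above the bench; the stick's foot rests here when fully down (its head then stands 32 mm above the rim)
- rim (a point): centre of the rim's top face, 85 mm above the bench, on the canister's axis; axes as the canister's. Outside the rim, short raised ribs 45 degrees clockwise of the notches mark half way, longer ones 90 degrees clockwise mark the lock; it starts to click from about 75 degrees
- follower (a joint): sprung follower under the collar, pushed by the cap's lugs: 0 at rest, up to 1.3 rad as the cap turns clockwise. It starts to move once the cap has turned about 0.2 rad from the notches, so reads about 0.59 with the cap at 45 degrees. It turns the cap back, most of the way, if let go (about 0.016 N m at first, 0.04 half way)
- cap: loose grey bayonet cap, 82 mm tall, 90 g, upright on the bench. Origin: centre of its underside; z up. Skirt 56 mm across, 10.5 mm high, two opposite lugs at its foot along +x and -x (70 mm over both, each 9 mm wide, 5 mm high); plate 86 mm across at 10.5 to 14.5 mm; hollow dome 60 mm across up to 54 mm (inside 48 mm wide, 50 mm high); on top a grip bar. Either way round fits
- cap_bar (a point): in the cap's straight grip bar, on the cap's axis, 70 mm above its underside; axes as the cap's. Bar 56 mm long along x (in line with the lugs), 14 mm thick along y, 54 to 82 mm above the underside. Fully in, the plate lies on the rim and the cap's underside is 74.5 mm above the bench; with lugs on top of the collar instead it is 10.5 mm higher
- stick: the long white logger stick, 30 g, 101 mm long, standing upright and loose in one of the rack's three holes. Origin: its foot; z up along it. Round shank 9 mm thick up to 71 mm, then a square head 14 x 14 mm from 71 to 101 mm, its faces along the stick's x and y
- stick_tip (a point): the foot of the stick's shank (same as its origin)
- stick_head (a point): centre of the stick's square head, 86 mm above its foot
- rack: fixed wooden block 160 x 50 x 50 mm (long along its x), origin under its centre, with three 14 mm holes in a row along x, 55 mm apart, 40 mm deep (floors 10 mm above the bench). Fingers have most room on the two sides along the rack's y
- short1: short round-headed stick in another rack hole, 56 mm long, head 16 mm across; origin at its foot; leave alone
- short2: a second such short stick; leave alone
- tape_roll: cardboard ring 90 mm across, 48 mm high, origin under its centre; bystander
- carton1: cardboard carton 60 x 45 x 90 mm, origin under its centre; bystander
- carton2: pale carton 50 x 70 x 60 mm, origin under its centre; bystander
- jar: closed jar 56 mm across, 80 mm high, origin under its centre; bystander
- scanner: handheld scanner lying flat, about 170 x 40 x 35 mm, origin under its head; bystander

How it is judged:
On the way, in this order (a step that is already met when the one before it is completed fails the run):
1. the long stick stands fully down in the well (distance between stick_tip and well_floor below 0.007 m and angle between stick's own z axis and vertical below 0.12 rad), for 0.2 s.
2. the cap is down through the notches, flat on the rim, not yet turned, stick still in (all of step 1 and z of cap in the frame of canister between 0.07 and 0.0775 m and horizontal distance between cap and canister below 0.005 m and angle between cap's own z axis and vertical below 0.08 rad and angle between the x axis of cap and the x axis of canister, either way round below 0.35 rad), for 0.05 s.
3. the cap is turned clockwise to half way and gripped (all of step 1 and z of cap in the frame of canister between 0.07 and 0.0775 m and horizontal distance between cap and canister below 0.005 m and angle between cap's own z axis and vertical below 0.08 rad and angle between the x axis of cap and the x axis of canister, either way round between 0.585 and 0.985 rad and value of joint follower above 0.3 rad and contact force between the fingers and cap above 1 N and angular speed of cap below 0.3 rad/s and linear speed of cap below 0.03 m/s), for 0.2 s.
At the end, for the whole second after the job is handed in: Stick upright, foot within 7 mm of the well floor; cap flat on the rim (3 mm high or low, 5 mm off-centre, 0.08 rad tilt), turned clockwise 45 +/- 11 degrees from the notches, follower beyond 0.3 rad, at rest, and the fingers still on it with over 1 N (all of step 3); the arm keeps its last pose, push and grip.
It fails at once if the cap was turned on into the lock (about 75 degrees) (value of joint follower above 1.1 rad).
It fails at once if a bystander was disturbed (distance of any of short1, short2, tape_roll, carton1, carton2, jar, scanner from where it was at the start of the episode above 0.03 m or angle between any of short1, short2, tape_roll, carton1, carton2, jar, scanner's own z axis and vertical above 0.5 rad).
It also fails if it takes over 64 s, if anything falls off the work surface, if the arm or the gripper's body presses on something with over 40 N, if the wrist force passes 120 N, or if a joint passes its speed limit or range.

## Robot

A 7-joint arm with a two-finger parallel gripper is mounted at the origin on the work surface. World frame = base frame: x ahead of the robot, y to its left, z up, the work surface at z = 0. Lengths are in m, angles in rad, forces in N, time in s.
With the tool pointing down it reaches from about 0.4 to 0.85 m from the base axis. Payload 4.5 kg.
Tool frame: the origin (TCP) lies between the finger pads; the fingertips stand 19 mm ahead of it and the grasp point (between the pads) is the TCP (r.nose_length is the distance from the TCP to the fingertips, in m); z points along the fingers, x is the direction in which the jaws open and shut, and the axes are right-handed (so a half turn about z gives the same grasp; the last joint's range is limited). The gripper opens to 88 mm and grips with 3 to 60 N. Pads are 18 mm wide; open, the fingers measure 123 mm over their backs; the gripper's body (75 mm by 187 mm) begins 45 mm behind the grasp point.
Start: joints at [1.341, 0.689, -0.195, 1.565, 0.157, 0.902, -0.215], TCP at [0.163, -0.603, 0.258] pointing down, gripper open.
Joint ranges: [-3.01, 3.01], [-0.46, 2.08], [-1.47, 1.51], [0.13, 2.56], [-1, 4.14], [0.04, 2.09], [-2.66, 2.66]. Speed limits (rad/s): [2.57, 2.57, 3.14, 3.14, 3.14, 3.14, 3.14].

## Interface

Orientations are given as a unit quaternion [x, y, z, w].
In Python, from plant import get_state, vision, r gives the robot as it stands.
- The arm moves only by the tool play_rows, never from a script. Its argument "deltas" is a list that holds one entry, the list of rows, each a list of 7 numbers: the gripper command: -1 is fully open, 1 is shut, values between are in proportion, then the shift along the tool's x, y, z normalised to -1 to 1, where 1 is 300 mm, then the turn, a rotation vector about the tool's x, y, z normalised to -1 to 1, where 1 is pi rad. A call has 1 to 5 rows; each row is the pose to reach, as a shift and turn from the pose measured when the call began, along the tool's axes at that moment, turning the shorter way round; what a row does not reach only later rows make up. A row lasts 1/8 s, in which the tool goes at most 62.5 mm and 10.7 degrees, less where a joint would pass 70% of its speed; a pose out of reach is approached as far as the arm can. A call with a number of a shift or a turn outside -1 to 1 is refused whole. A call with a gripper value outside its range is refused whole. The fingers move at their own pace and stop on an object; "force" is the grip in N (left out, the last holds). Time passes only in rows, so rows that repeat a pose let the fingers close. It gives the time, the measured TCP pose, the force and the opening at its end, in the units of the state.
- get_state(): the state, without advancing time (a new reading comes with each control period).
- vision.snapshot(name): name is "scene" or "top" or "wrist"; returns the picture (420x560x3 uint8, red, green, blue); there is no depth.
- vision.camera_model(name): a dict with "vfov" (degrees; the focal length in pixels is half the picture's height over the tangent of half this angle, whatever the lens; pixels are square), "cx", "cy" (the principal point, pixels), "k1" (the pictures are not rectified: a ray, as slopes to the right and down, at radius r is drawn at 1 + k1 r^2 times it, then the intrinsics apply), "world_to_cam" (4x4, takes a point from world to camera coordinates). Camera axes: x right, y up, looking along -z (the intrinsics and any distortion apply to the point x, -y, -z); pixel columns grow to the right and rows downward; lengths in m; the calibration is good to about 2 mm. A picture is of the moment at which its call begins: read the wrist's pose just before it. camera_model takes no time and is no camera call; for the wrist camera it gives the pose at the moment of the call.
- r.finish_job(): hands the job in, once; it reports no verdict.
The state is a dict: "clock": time; "q": joint angles; "qd": joint speeds; "joint_torque": joint torques, N m; "tool_pos": TCP position; "eef_rot": TCP orientation; "contact_force": force on the tool from outside, world axes, zero at the start; "moment": the same for the moment, N m; "opening": opening from 0.0 (shut) to 1.0 (fully open).
Only numpy, scipy, OpenCV 4.12 (cv2) and the standard library are available. Lean on these libraries where they do the work, as an engineer would, in place of code of your own. Each camera call takes 0.05 s, during which the arm holds its last target.

## Working session

There is one attempt and no reset: what is moved stays moved. The work goes in short steps, Python scripts to look and compute and a tool call to move; the robot and the scene stay as the last step left them, time stands still between calls to the robot, and variables do not carry over. Pictures are saved under pics/ and viewed, and the job is handed in when it is done.

Besides the shell and the picture viewer there is one more tool, called after ">>>" in YAML: its name, and indented under it one key for each argument. play_rows: Moves the arm, as the interface text tells. Scaled input: -1 to 1 covers 300 mm each way for a shift and pi rad each way for a turn. Its arguments: {"type":"object","properties":{"deltas":{"type":"array"},"force":{"type":"number"}},"required":["deltas"]}

```bash
ls; mkdir -p pics; python3 - <<'E'
from plant import get_state, vision, r
import cv2
for n in ["scene","top","wrist"]:
    m=vision.camera_model(n); print(n,m)
    cv2.imwrite(f"pics/{n}0.png",vision.snapshot(n)[:,:,::-1])
print(get_state())
E
```

```text
pics
scene {'vfov': 52.173895395476364, 'cx': 288.42331749448954, 'cy': 204.5339919743169, 'k1': -0.10604112842284029, 'world_to_cam': array([[ 0.37129493,  0.9282025 ,  0.02408736, -0.17184194],
       [-0.52726761,  0.18941968,  0.828317  ,  0.24318853],
       [ 0.76428329, -0.32025038,  0.55974168, -1.59535373],
       [ 0.        ,  0.        ,  0.        ,  1.        ]])}
top {'vfov': 48.69122612580386, 'cx': 283.25148871149156, 'cy': 208.63049631781308, 'k1': 0.005055037074686448, 'world_to_cam': array([[ 0.0111748 , -0.99993608, -0.00172329, -0.06106712],
       [ 0.97398025,  0.01049457,  0.22638979, -0.57919037],
       [-0.22635723, -0.00420831,  0.97403526, -1.01535201],
       [ 0.        ,  0.        ,  0.        ,  1.        ]])}
wrist {'vfov': 59.579223610533596, 'cx': 276.70879994357796, 'cy': 210.2604632958127, 'k1': 0.004541415968734126, 'world_to_cam': array([[ 0.26092345, -0.96535847, -0.00140883, -0.6246049 ],
       [ 0.91254688,  0.24712475, -0.3258643 ,  0.04453429],
       [ 0.31492402,  0.08374002,  0.9454155 , -0.39235443],
       [ 0.        ,  0.        ,  0.        ,  1.        ]])}
{'clock': 0.15, 'q': array([ 1.34081868,  0.6897687 , -0.19453925,  1.56607298,  0.15730178,
        0.9025179 , -0.21505097]), 'qd': array([-0.00109786, -0.00115937,  0.00130527, -0.00323771, -0.00200622,
       -0.0011375 , -0.00150866]), 'joint_torque': array([-2.57358719e-03, -5.27855408e+01, -1.26894705e+00, -1.53582251e+01,
       -5.25628694e-02,  3.84328814e-03,  1.02906558e-04]), 'tool_pos': array([ 0.16281217, -0.60296006,  0.25711725]), 'eef_rot': array([ 7.93991594e-01, -6.07928347e-01, -5.75213433e-04, -3.78012415e-04]), 'contact_force': array([ 0.91575861, -0.28673004,  0.39249404]), 'moment': array([ 0.00970446,  0.00865882, -0.04467633]), 'opening': 1.0014026275004915}
```

View pics/scene0.png

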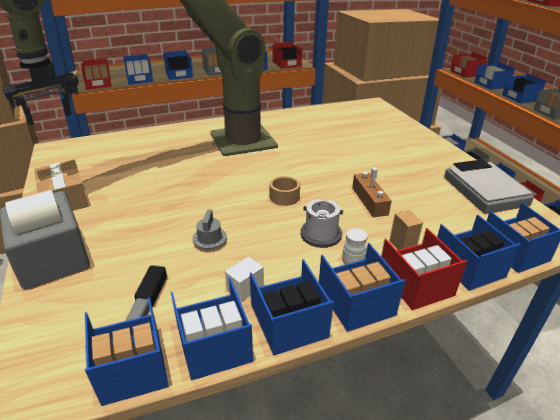

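View pics/top0.png

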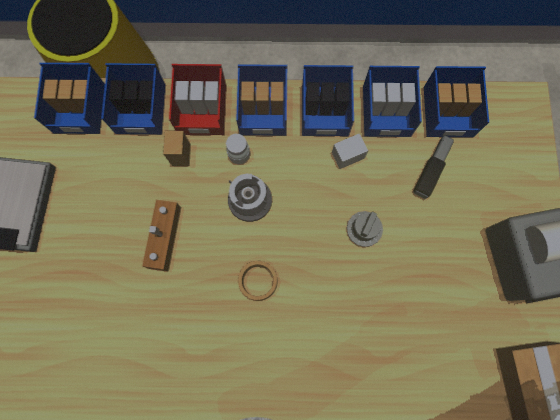

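View pics/wrist0.png

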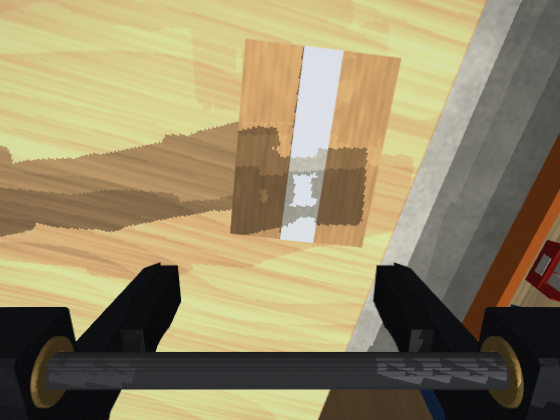

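The top view shows the rack at about (160,235) and the canister at (249,197). The cap is at (365,228), with its bar running up and to the right. I'll write helpers and enlarge crops next.

```bash
cat > h.py <<'E'
import numpy as np, cv2
from scipy.spatial.transform import Rotation as R
from plant import get_state, vision, r
def K(m):
    f=210/np.tan(np.radians(m['vfov'])/2)
    return np.array([[f,0,m['cx']],[0,f,m['cy']],[0,0,1.]]), np.array([m['k1'],0,0,0,0.])
def ray(m,uv):
    k,d=K(m); 
    p=cv2.undistortPoints(np.array(uv,float).reshape(-1,1,2),k,d).reshape(-1,2)
    T=m['world_to_cam']; Rm=T[:3,:3]; o=-Rm.T@T[:3,3]
    return o,np.c_[p[:,0],-p[:,1],-np.ones(len(p))]@Rm
def plane(m,uv,z):
    o,D=ray(m,uv); return o+D*((z-o[2])/D[:,2])[:,None]
def proj(m,P):
    P=np.atleast_2d(P); T=m['world_to_cam']; c=P@T[:3,:3].T+T[:3,3]
    k,d=K(m); return cv2.projectPoints((c*[1,-1,-1]).reshape(-1,1,3),np.zeros(3),np.zeros(3),k,d)[0].reshape(-1,2)
def tri(m1,a,m2,b):
    o1,d1=ray(m1,a);o2,d2=ray(m2,b);d1=d1[0];d2=d2[0]
    s=np.linalg.lstsq(np.c_[d1,-d2],o2-o1,rcond=None)[0]
    p,q=o1+s[0]*d1,o2+s[1]*d2
    return (p+q)/2,np.linalg.norm(p-q)
def goal(pos,Rg):
    s=get_state(); R0=R.from_quat(s['eef_rot'])
    return np.round(R0.inv().apply(np.array(pos)-s['tool_pos'])/0.3,4), np.round((R0.inv()*Rg).as_rotvec()/np.pi,4)
def down(yaw): # tool z down, tool x at world yaw
    c,s=np.cos(yaw),np.sin(yaw)
    return R.from_matrix(np.array([[c,s,0],[s,-c,0],[0,0,-1]]))
def snap(n,name):
    m=vision.camera_model(n); im=vision.snapshot(n)[:,:,::-1].copy(); cv2.imwrite('pics/'+name,im); return m,im
def crop(src,x0,y0,x1,y1,k,out):
    im=cv2.imread('pics/'+src)[y0:y1,x0:x1]; cv2.imwrite('pics/'+out,cv2.resize(im,None,fx=k,fy=k,interpolation=cv2.INTER_CUBIC))
E
python3 - <<'E'
from h import *
crop('top0.png',135,150,275,300,5,'c1.png')
crop('top0.png',330,200,400,260,8,'c2.png')
crop('scene0.png',180,160,400,270,3,'c3.png')
E
```

```text
(no output)
```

View pics/c1.png

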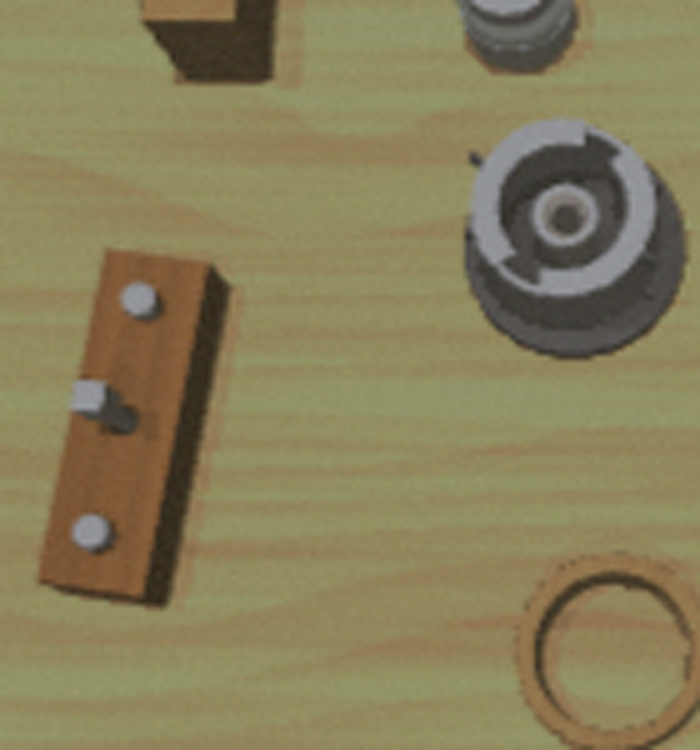

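View pics/c2.png

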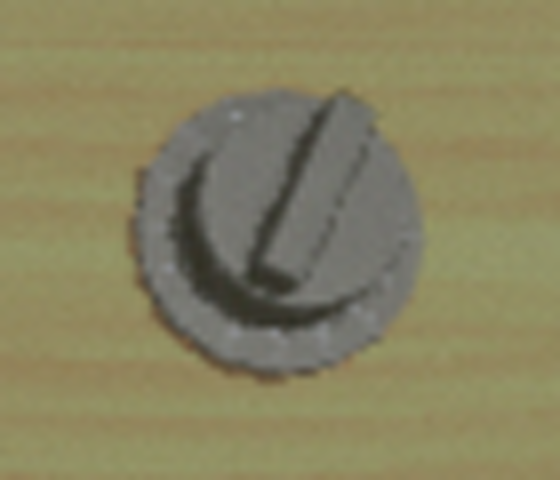

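View pics/c3.png

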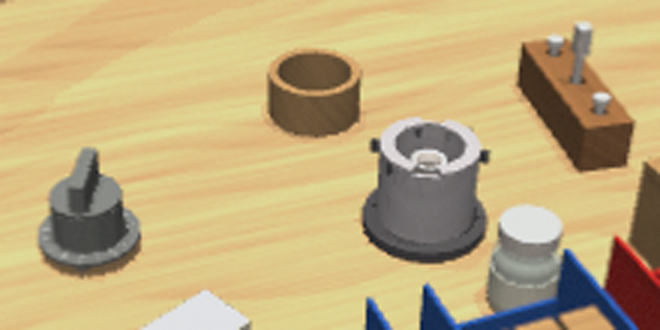

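The c1 crop shows the rim centre at (563,208), with notches at (602,147) and (523,268). The stick head is at (88,395) and the rack corners are visible. In c2 the cap bar runs from (342,97) to (275,275). I'll get coarse positions from these.

```bash
python3 - <<'E'
from h import *
m=vision.camera_model('top')
c=lambda x,y,x0=135,y0=150,k=5:(x0+(x+.5)/k-.5,y0+(y+.5)/k-.5)
print('rim',plane(m,[c(563,208),c(602,147),c(523,268)],.085))
print('wellmouth',plane(m,[c(566,214)],.070))
print('rackcorners',plane(m,[c(107,250),c(212,264),c(145,600),c(40,582)],.05))
print('stickhead top z=.111',plane(m,[c(90,393)],.111))
print('shorts z=.066',plane(m,[c(138,297),c(91,531)],.066))
d=lambda x,y:c(x,y,330,200,8)
print('bar z=.082',plane(m,[d(352,97),d(287,277),d(343,92),d(378,118),d(250,268),d(293,290)],.082))
print('plate z=.0145',plane(m,[d(278,230)],.0145))
E
```

```text
rim [[0.61593283 0.02894704 0.085     ]
 [0.64548648 0.01166151 0.085     ]
 [0.58720692 0.04649546 0.085     ]]
wellmouth [[0.6171099  0.02873651 0.07      ]]
rackcorners [[0.60241492 0.24819132 0.05      ]
 [0.59610054 0.19783437 0.05      ]
 [0.43690507 0.21856919 0.05      ]
 [0.44463601 0.2674476  0.05      ]]
stickhead top z=.111 [[0.5219331  0.23339922 0.111     ]]
shorts z=.066 [[0.57598682 0.22748888 0.066     ]
 [0.46640828 0.2411952  0.066     ]]
bar z=.082 [[ 0.57123213 -0.26178233  0.082     ]
 [ 0.51874677 -0.24166465  0.082     ]
 [ 0.57267345 -0.25925392  0.082     ]
 [ 0.56515223 -0.26901122  0.082     ]
 [ 0.52121841 -0.23125996  0.082     ]
 [ 0.51503442 -0.24325352  0.082     ]]
plate z=.0145 [[ 0.5450875  -0.25122283  0.0145    ]]
```

```bash
python3 - <<'E'
from h import *
m=vision.camera_model('wrist'); s=get_state(); T=m['world_to_cam']
o=-T[:3,:3].T@T[:3,3]; Rt=R.from_quat(s['eef_rot'])
print('cam in tool',Rt.inv().apply(o-s['tool_pos']),'axes in tool',Rt.inv().apply(T[:3,:3]))
# point where image centre / (280,150) meets plane z
for z in (.08,): print(Rt.inv().apply(plane(m,[(277,150),(277,210)],z)-s['tool_pos']))
print(goal([0.45,-0.30,0.30],down(-0.2)))
E
```

```text
cam in tool [ 0.00046704 -0.08590075 -0.12757268] axes in tool [[ 9.99999972e-01 -7.11495903e-05 -2.24098589e-04]
 [ 5.73114001e-06 -9.45456181e-01  3.25749305e-01]
 [-2.35052326e-04 -3.25749298e-01 -9.45456154e-01]]
[[ 0.00078111 -0.03391095  0.17711298]
 [ 0.00079854  0.01883607  0.17711818]]
(array([-0.7254, -1.1876, -0.1421]), array([-2.000e-04,  4.000e-04, -3.523e-01]))
```

```bash
python3 - <<'E'
from h import *
print(goal([0.36,-0.42,0.28],down(-0.5)))
E
```

```text
(array([-0.4174, -0.7936, -0.0758]), array([-1.000e-04,  4.000e-04, -2.568e-01]))
```

>>> play_rows:
  deltas:
    - [[-1,-0.417,-0.794,-0.076,0,0,-0.257],[-1,-0.417,-0.794,-0.076,0,0,-0.257],[-1,-0.417,-0.794,-0.076,0,0,-0.257],[-1,-0.417,-0.794,-0.076,0,0,-0.257],[-1,-0.417,-0.794,-0.076,0,0,-0.257]]

```text
clock: 0.78
tool_pos: [0.3638, -0.4164, 0.2805]
eef_rot: [0.97, -0.243, 0.001, -0.002]
contact_force: [0.3, -0.6, -0.8]
opening: 0.995
```

```bash
python3 - <<'E'
from h import *
s=get_state();print(s['clock'],s['tool_pos'],s['q'])
print(goal([0.545,-0.251,0.28],down(0.5)))
E
```

```text
0.775 [ 0.36379369 -0.41639278  0.28054762] [ 1.02982487  0.58686969 -0.42551816  1.74991253  0.29916882  0.86979744
 -0.01748695]
(array([ 0.2735, -0.7707,  0.0046]), array([-0.0009, -0.0006, -0.3151]))
```

>>> play_rows:
  deltas:
    - [[-1,0.273,-0.771,0.005,0,0,-0.315],[-1,0.273,-0.771,0.005,0,0,-0.315],[-1,0.273,-0.771,0.005,0,0,-0.315],[-1,0.273,-0.771,0.005,0,0,-0.315],[-1,0.273,-0.771,0.005,0,0,-0.315]]

```text
clock: 1.4
tool_pos: [0.5486, -0.2456, 0.28]
eef_rot: [0.975, 0.224, 0.003, -0.002]
contact_force: [-0.1, -0.7, -0.1]
opening: 0.999
```

```bash
python3 - <<'E'
from h import *
s=get_state();print(s['clock'],s['tool_pos'],s['q'])
print(goal([0.545,-0.251,0.28],down(1.05)))
E
```

```text
1.4 [ 0.54857088 -0.24556685  0.28000444] [ 0.71609521  0.69495119 -0.66519031  1.60221313  0.47748629  1.00953794
  0.35820058]
(array([-0.0186,  0.0111, -0.0002]), array([-0.0003, -0.0025, -0.1905]))
```

>>> play_rows:
  deltas:
    - [[-1,-0.019,0.011,0,0,0,-0.19],[-1,-0.019,0.011,0,0,0,-0.19],[-1,-0.019,0.011,0,0,0,-0.19],[-1,-0.019,0.011,0,0,0,-0.19]]

```text
clock: 1.9
tool_pos: [0.5441, -0.2526, 0.2792]
eef_rot: [0.866, 0.501, 0.003, -0.002]
contact_force: [0.2, 0.5, 0.1]
opening: 1.001
```

```bash
python3 - <<'E'
from h import *
s=get_state();print(s['clock'],s['tool_pos'],s['q'])
snap('wrist','w1.png')
E
```

```text
1.9 [ 0.54405375 -0.25255596  0.27916326] [ 0.80667449  0.73651684 -0.82589679  1.60150351  0.59127693  1.0683537
  0.86706378]
```

View pics/w1.png

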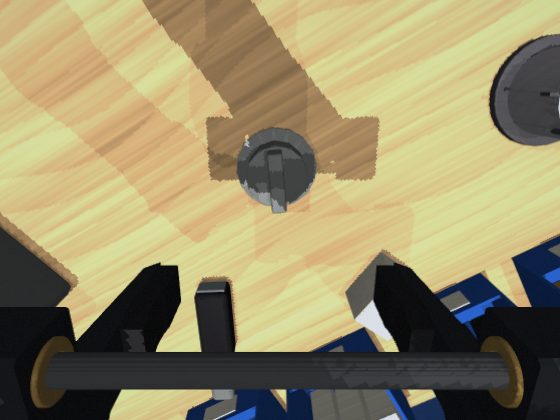

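The wrist view shows the cap at about (277,165), with its bar near-vertical from (272,152) to (280,212). I'll zoom in on it.

```bash
python3 - <<'E'
from h import *
crop('w1.png',230,120,325,220,7,'w1c.png')
E
```

```text
(no output)
```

View pics/w1c.png

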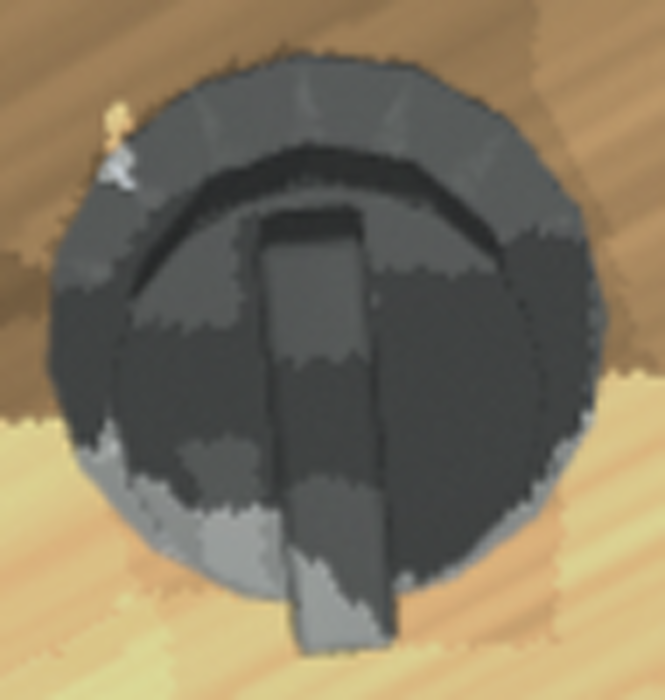

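The bar's top corners in this crop are (263,245), (362,240), (395,640) and (300,652). The plate disk spans x 50–605 and y 52–600.

```bash
python3 - <<'E'
from h import *
m=vision.camera_model('wrist')
c=lambda x,y:(230+(x+.5)/7-.5,120+(y+.5)/7-.5)
P=plane(m,[c(263,245),c(362,240),c(395,640),c(300,652)],.082)
print(P,P.mean(0),[np.linalg.norm(P[i]-P[(i+1)%4]) for i in range(4)])
for a,b in((3,0),(2,1)):
    d=P[a]-P[b];print(np.arctan2(d[1],d[0]))
Q=plane(m,[c(50,335),c(605,325),c(325,52),c(325,600)],.0145);print(Q, (Q[0]+Q[1])/2,(Q[2]+Q[3])/2,np.linalg.norm(Q[0]-Q[1]),np.linalg.norm(Q[2]-Q[3]))
s=get_state()
print(goal([0.59,-0.02,0.28],down(1.05)))
E
```

```text
[[ 0.51886705 -0.24631183  0.082     ]
 [ 0.52459317 -0.23509751  0.082     ]
 [ 0.57350473 -0.25786959  0.082     ]
 [ 0.56861897 -0.2697307   0.082     ]] [ 0.54639598 -0.25225241  0.082     ] [np.float64(0.012591645830430612), np.float64(0.05395283059656558), np.float64(0.012827962638737731), np.float64(0.05498816112882962)]
-0.43994462494954467
-0.43573174619052324
[[ 0.52443691 -0.28935117  0.0145    ]
 [ 0.56608072 -0.21396523  0.0145    ]
 [ 0.50840916 -0.23089101  0.0145    ]
 [ 0.58327018 -0.27398892  0.0145    ]] [ 0.54525882 -0.2516582   0.0145    ] [ 0.54583967 -0.25243996  0.0145    ] 0.08612344326314443 0.08638056538964924
(array([ 0.7485, -0.2536,  0.002 ]), array([-0.    , -0.0021, -0.0003]))
```

Cap measured at (0.546,-0.252) with bar yaw -0.438, and the sizes match. I'll move on to look over the canister.

>>> play_rows:
  deltas:
    - [[-1,0.749,-0.254,0.002,0,0,0],[-1,0.749,-0.254,0.002,0,0,0],[-1,0.749,-0.254,0.002,0,0,0],[-1,0.749,-0.254,0.002,0,0,0],[-1,0.749,-0.254,0.002,0,0,0]]

```text
clock: 2.58
tool_pos: [0.5903, -0.015, 0.2804]
eef_rot: [0.864, 0.503, 0.004, -0.003]
contact_force: [0.1, -0.3, -0.1]
opening: 1.003
```

```bash
python3 - <<'E'
from h import *
s=get_state();print(s['clock'],s['tool_pos'],s['q'])
print(goal([0.521,0.233,0.26],down(1.44)))
snap('wrist','w2.png')
crop('w2.png',180,60,380,260,3,'w2c.png')
E
```

```text
2.575 [ 0.59025734 -0.01497958  0.2803578 ] [ 0.39509721  0.71480708 -0.80547523  1.63226325  0.57174296  1.0397883
  0.4719563 ]
(array([ 0.6045, -0.6085,  0.0738]), array([ 0.0004, -0.0029, -0.1226]))
```

View pics/w2c.png

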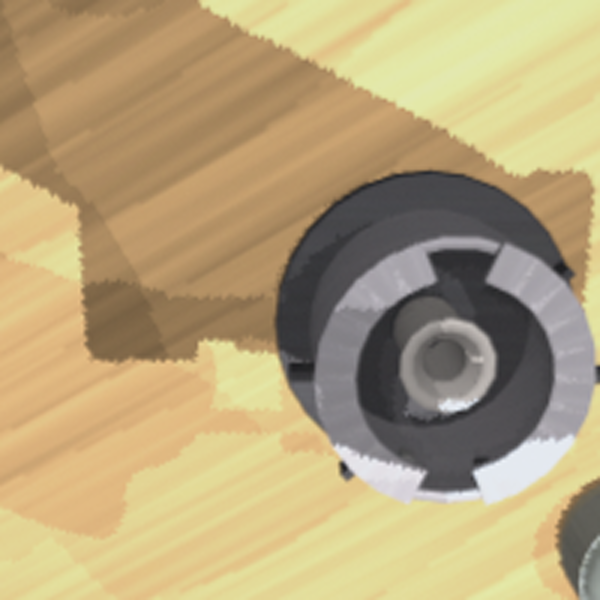

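The canister rim in this crop spans x 315–597 and y 235–503. The notch midpoints are at about (465,265) and (451,486), and the well mouth is at about (447,366).

```bash
python3 - <<'E'
from h import *
m=vision.camera_model('wrist')
c=lambda x,y:(180+(x+.5)/3-.5,60+(y+.5)/3-.5)
P=plane(m,[c(315,372),c(597,372),c(456,235),c(456,503)],.085)
print((P[0]+P[1])/2,(P[2]+P[3])/2,np.linalg.norm(P[0]-P[1]),np.linalg.norm(P[2]-P[3]))
N=plane(m,[c(433,283),c(490,285),c(427,472),c(476,470), c(430,250),c(503,246),c(415,501),c(487,503)],.085)
for a,b in(((0,1),(2,3)),((4,5),(6,7))):
    p=N[list(a)].mean(0);q=N[list(b)].mean(0);d=q-p
    print(p,q,(p+q)/2,np.linalg.norm(d),np.arctan2(d[1],d[0]))
print('gap',np.linalg.norm(N[0]-N[1]),np.linalg.norm(N[2]-N[3]),np.linalg.norm(N[4]-N[5]))
print('well',plane(m,[c(447,366)],.07))
E
```

```text
[0.61648731 0.0252179  0.085     ] [0.61716431 0.02484745 0.085     ] 0.08534155744400615 0.08369912549292384
[0.59343069 0.03875939 0.085     ] [0.64418884 0.00950769 0.085     ] [0.61880977 0.02413354 0.085     ] 0.05858371023307115 -0.5228073813369888
[0.58474168 0.04478944 0.085     ] [0.65337012 0.00464498 0.085     ] [0.6190559  0.02471721 0.085     ] 0.07950748685425482 -0.5292825837561047
gap 0.016840958630315043 0.015272681378760793 0.021258098231269697
well [[0.61794759 0.02373768 0.07      ]]
```

>>> play_rows:
  deltas:
    - [[-1,0.604,-0.608,0.074,0,0,-0.123],[-1,0.604,-0.608,0.074,0,0,-0.123],[-1,0.604,-0.608,0.074,0,0,-0.123],[-1,0.604,-0.608,0.074,0,0,-0.123],[-1,0.604,-0.608,0.074,0,0,-0.123]]

```text
clock: 3.25
tool_pos: [0.5204, 0.2324, 0.2588]
eef_rot: [0.751, 0.66, 0.003, -0.002]
contact_force: [-0.1, -0.9, 0.2]
opening: 0.998
```

```bash
python3 - <<'E'
from h import *
s=get_state();print(s['clock'],s['tool_pos'],s['q'])
snap('wrist','w3.png')
crop('w3.png',180,80,380,260,3.5,'w3c.png')
E
```

```text
3.25 [0.5203728  0.23243429 0.25881417] [-0.01416129  0.73293236 -0.864025    1.71931958  0.64764497  0.99347562
  0.32331546]
```

View pics/w3c.png

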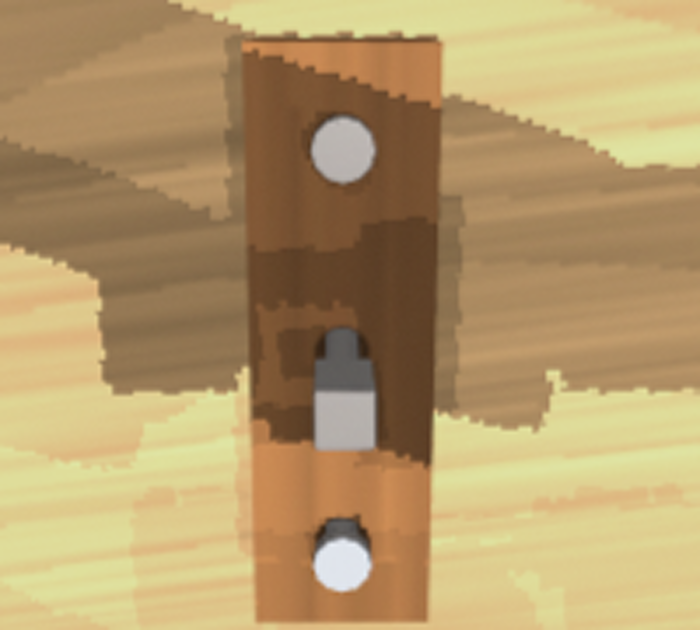

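The canister's y differed by 4 mm between views because I used a camera model read after the arm had settled. From now on I'll store the model with each picture.

```bash
cat >> h.py <<'E'
import pickle
def snap(n,name):
    m=vision.camera_model(n); im=vision.snapshot(n)[:,:,::-1].copy(); cv2.imwrite('pics/'+name,im); pickle.dump(m,open('pics/'+name+'.pkl','wb')); return m,im
def model(name): return pickle.load(open('pics/'+name+'.pkl','rb'))
E
python3 - <<'E'
from h import *
snap('wrist','w4.png'); crop('w4.png',240,150,320,250,7,'w4c.png')
s=get_state();print(s['clock'],s['tool_pos'])
a=cv2.absdiff(cv2.imread('pics/w3.png'),cv2.imread('pics/w4.png'));print(a.mean())
E
```

```text
3.35 [0.52214454 0.22846582 0.25838479]
3.265082199546485
```

View pics/w4c.png

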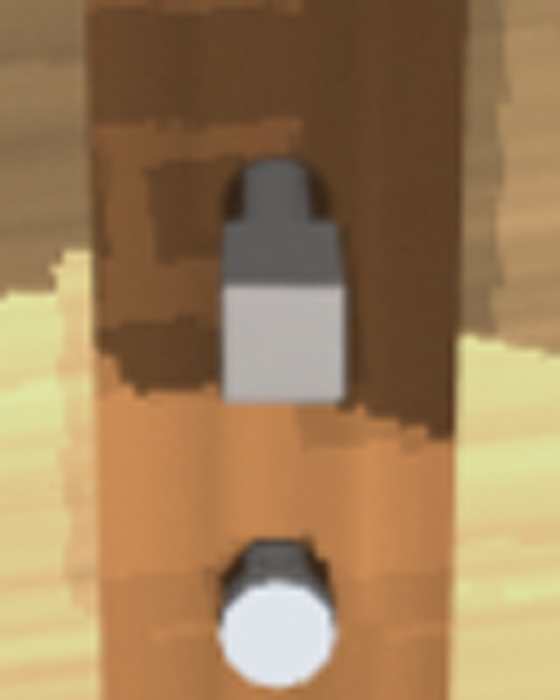

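The head's top face corners in this crop are (222,285), (345,285), (346,400) and (223,402), so it is aligned with the jaws.

```bash
python3 - <<'E'
from h import *
m=model('w4.png')
c=lambda x,y:(240+(x+.5)/7-.5,150+(y+.5)/7-.5)
P=plane(m,[c(222,285),c(345,285),c(346,400),c(223,402)],.111)
print(P.mean(0),[np.linalg.norm(P[i]-P[(i+1)%4]) for i in range(4)])
d=P[1]-P[0];e=P[2]-P[3];print(np.arctan2(d[1],d[0]),np.arctan2(e[1],e[0]))
s=get_state();print(R.from_quat(s['eef_rot']).apply([1,0,0]),s['tool_pos'])
print(goal([*P.mean(0)[:2],0.15],down(1.44)))
E
```

```text
[0.52257419 0.23409714 0.111     ] [np.float64(0.013678454927026533), np.float64(0.013487040634991903), np.float64(0.013892044007433449), np.float64(0.013718805514931584)]
1.4379746432880425 1.4548551855184177
[0.13378428 0.99100212 0.00406887] [0.52214454 0.22846582 0.25838479]
(array([ 0.0173, -0.0019,  0.3614]), array([ 0.0007, -0.0013, -0.0011]))
```

>>> play_rows:
  deltas:
    - [[-1,0.017,-0.002,0.361,0,0,0],[-1,0.017,-0.002,0.361,0,0,0],[-1,0.017,-0.002,0.361,0,0,0],[-1,0.017,-0.002,0.361,0,0,0]]

```text
clock: 3.85
tool_pos: [0.5241, 0.2328, 0.1515]
eef_rot: [0.754, 0.657, 0.003, -0.0]
contact_force: [0.1, 0.5, -0.1]
opening: 0.997
```

```bash
python3 - <<'E'
from h import *
s=get_state();print(s['clock'],s['tool_pos'])
print(goal([0.5226,0.2341,0.102],down(1.445)))
E
```

```text
3.85 [0.52406515 0.23284276 0.15145834]
(array([ 0.0027, -0.0061,  0.1649]), array([ 0.0013, -0.0015, -0.0037]))
```

Now I'll descend, then close gently.

>>> play_rows:
  deltas:
    - [[-1,0.003,-0.006,0.1,0,0,-0.004],[-1,0.003,-0.006,0.165,0,0,-0.004],[-1,0.003,-0.006,0.165,0,0,-0.004],[-1,0.003,-0.006,0.165,0,0,-0.004]]

```text
clock: 4.35
tool_pos: [0.5232, 0.2346, 0.103]
eef_rot: [0.75, 0.662, 0.004, 0.0]
contact_force: [0.1, -0.1, -0.2]
opening: 1.0
```

>>> play_rows:
  deltas:
    - [[1,0,0,0,0,0,0],[1,0,0,0,0,0,0],[1,0,0,0,0,0,0],[1,0,0,0,0,0,0],[1,0,0,0,0,0,0]]
  force: 15

```text
clock: 4.97
tool_pos: [0.5231, 0.2346, 0.103]
eef_rot: [0.75, 0.662, 0.004, 0.0]
contact_force: [-0.4, 0.4, 0.6]
opening: 0.456
```

```bash
python3 - <<'E'
from h import *
s=get_state();print(s['clock'],s['tool_pos'],s['opening']*88,s['contact_force'])
E
```

```text
4.975 [0.52314588 0.23459158 0.1029588 ] 40.125892723702215 [-0.37260929  0.43973675  0.60342206]
```

>>> play_rows:
  deltas:
    - [[1,0,0,0,0,0,0],[1,0,0,0,0,0,0],[1,0,0,0,0,0,0],[1,0,0,0,0,0,0],[1,0,0,0,0,0,0]]
  force: 15

```text
clock: 5.6
tool_pos: [0.5232, 0.2346, 0.1029]
eef_rot: [0.75, 0.662, 0.004, 0.0]
contact_force: [-0.5, -0.4, 0.4]
opening: 0.158
```

```bash
python3 - <<'E'
from h import *
s=get_state();print(s['clock'],s['tool_pos'],s['opening']*88,s['contact_force'])
print(goal([0.5231,0.2346,0.22],down(1.445)))
E
```

```text
5.6 [0.52316265 0.23458433 0.10294288] 13.910047952097884 [-0.50689929 -0.44537522  0.435639  ]
(array([ 0.0022,  0.0018, -0.3902]), array([ 0.0016, -0.0018,  0.0003]))
```

Gripped at 14 mm; lifting.

>>> play_rows:
  deltas:
    - [[1,0,0,0,0,0,0],[1,0,0,-0.05,0,0,0],[1,0,0,-0.15,0,0,0],[1,0.002,0.002,-0.3,0.001,-0.001,0],[1,0.002,0.002,-0.39,0.0016,-0.0018,0]]

```text
clock: 6.22
tool_pos: [0.5235, 0.2353, 0.223]
eef_rot: [0.75, 0.662, 0.002, 0.0]
contact_force: [0.6, 0.2, -0.4]
opening: 0.155
```

>>> play_rows:
  deltas:
    - [[1,0,0,0,0,0,0],[1,0,0,0,0,0,0]]

```text
clock: 6.48
tool_pos: [0.5232, 0.2349, 0.2229]
eef_rot: [0.75, 0.662, 0.001, 0.0]
contact_force: [-0.0, -0.1, -0.4]
opening: 0.158
```

```bash
python3 - <<'E'
from h import *
m,_=snap('scene','s1.png'); crop('s1.png',280,110,440,230,5,'s1c.png')
snap('wrist','w5.png')
s=get_state();print(s['clock'],s['tool_pos'],s['q'],s['opening']*88)
print(goal([0.6165,0.028,0.22],down(1.03)))
E
```

```text
6.575 [0.52292888 0.23463638 0.22193456] [-0.04179802  0.78003982 -0.82585383  1.74555581  0.69771123  0.93512707
  0.28641472] 13.782484456971995
(array([-0.6447,  0.395 ,  0.0063]), array([ 1.000e-04, -2.000e-04,  1.325e-01]))
```

View pics/s1c.png

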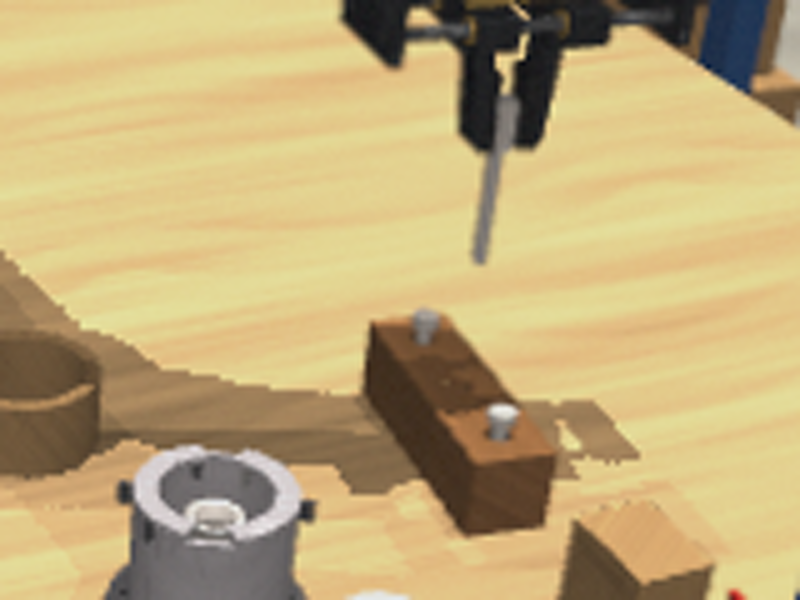

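View pics/w5.png

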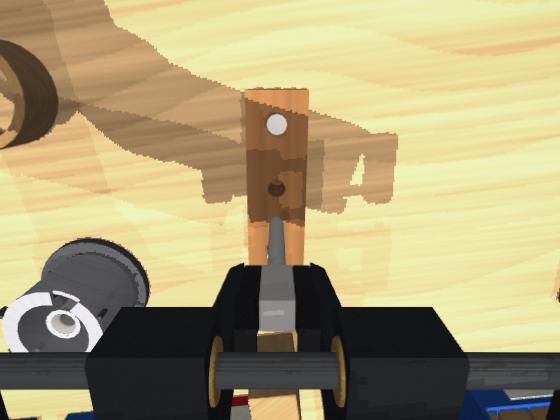

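The stick is held and the rack shows an empty middle hole. The foot is at crop (480,260) in the scene view and about (276,220) in the wrist view. I'll check for tilt.

```bash
python3 - <<'E'
from h import *
s=get_state();ms=model('s1.png');mw=model('w5.png')
t=np.array([.5230,.2347,.2224])
print(proj(ms,[t-[0,0,.0915],t,t+[0,0,.009]]),proj(mw,[t-[0,0,.0915],t-[0,0,.021],t+[0,0,.009]]))
c=lambda x,y:(280+(x+.5)/5-.5,110+(y+.5)/5-.5)
print(c(480,260),c(508,100))
print(tri(ms,[c(480,258)],mw,[(276,221)]))
crop('w5.png',240,200,320,340,5,'w5c.png')
E
```

```text
[[375.10665338 161.6777223 ]
 [379.56824034 131.7439208 ]
 [380.02166739 128.6678915 ]] [[276.90357992 223.24164245]
 [277.03865717 278.63153807]
 [277.13543971 318.30977259]]
(375.6, 161.6) (381.2, 129.6)
(array([0.52184199, 0.23541724, 0.13165835]), np.float64(0.0025288821093456077))
```

View pics/w5c.png

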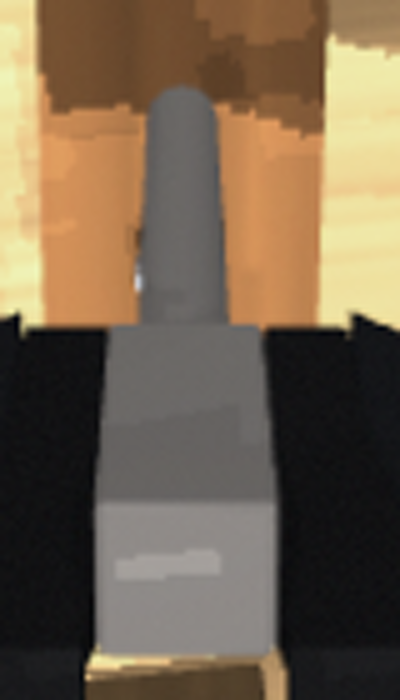

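```bash
python3 - <<'E'
from h import *
m=dict(vision.camera_model('wrist')); s=get_state()
def pose(p,q): 
    T=np.eye(4);T[:3,:3]=R.from_quat(q).as_matrix();T[:3,3]=p;return T
C=m['world_to_cam']@pose(s['tool_pos'],s['eef_rot'])  # tool->cam
def at(p,q): m['world_to_cam']=C@np.linalg.inv(pose(p,q)); return m
m=at([0.59025734,-0.01497958,0.2803578],[0.864,0.503,0.004,-0.003])
c=lambda x,y:(180+(x+.5)/3-.5,60+(y+.5)/3-.5)
P=plane(m,[c(315,372),c(597,372),c(456,235),c(456,503)],.085)
print((P[0]+P[1])/2,(P[2]+P[3])/2)
N=plane(m,[c(433,283),c(490,285),c(427,472),c(476,470), c(430,250),c(503,246),c(415,501),c(487,503)],.085)
for a,b in(((0,1),(2,3)),((4,5),(6,7))):
    p=N[list(a)].mean(0);q=N[list(b)].mean(0);d=q-p
    print((p+q)/2,np.linalg.norm(d),np.arctan2(d[1],d[0]))
print('well',plane(m,[c(447,366)],.07))
print(goal([0.66,0.002,0.22],down(1.03)))
E
```

```text
[0.61683557 0.02944088 0.085     ] [0.61749897 0.02905439 0.085     ]
[0.61915262 0.02834461 0.085     ] 0.05869586983933205 -0.5194593499896992
[0.61939601 0.02893253 0.085     ] 0.07966013348207633 -0.525938796153869
well [[0.61829629 0.02800413 0.07      ]]
(array([-0.7127,  0.5496,  0.0063]), array([ 1.000e-04, -2.000e-04,  1.325e-01]))
```

Consistent now: canister at (0.617,0.029), yaw about -0.525. I'll move to a viewing stop just past it.

>>> play_rows:
  deltas:
    - [[1,-0.2,0.15,0.0,0,0,0.05],[1,-0.4,0.3,0.0,0,0,0.09],[1,-0.55,0.42,0.003,0,0,0.132],[1,-0.65,0.5,0.006,0,0,0.132],[1,-0.713,0.55,0.006,0,0,0.132]]

```text
clock: 7.2
tool_pos: [0.6609, -0.0036, 0.2179]
eef_rot: [0.871, 0.491, -0.001, 0.001]
contact_force: [-0.5, 0.6, 0.1]
opening: 0.156
```

>>> play_rows:
  deltas:
    - [[1,0,0,0,0,0,0],[1,0,0,0,0,0,0],[1,0,0,0,0,0,0]]

```text
clock: 7.58
tool_pos: [0.6601, -0.0013, 0.2178]
eef_rot: [0.871, 0.492, -0.001, 0.0]
contact_force: [1.0, 0.0, -0.6]
opening: 0.16
```

```bash
python3 - <<'E'
from h import *
m,_=snap('wrist','w6.png'); crop('w6.png',190,80,390,260,3.5,'w6c.png')
s=get_state();print(s['clock'],s['tool_pos'],s['q'],s['opening']*88)
print(goal([0.6175,0.0288,0.22],down(1.03)))
E
```

```text
7.625 [ 0.66025665 -0.00154433  0.2179929 ] [ 0.29443538  0.86819845 -0.73403384  1.4708484   0.63145231  1.05066535
  0.44504921] 13.905711147926997
(array([ 0.0131, -0.1743, -0.0066]), array([-0.0003,  0.0008, -0.0005]))
```

View pics/w6c.png

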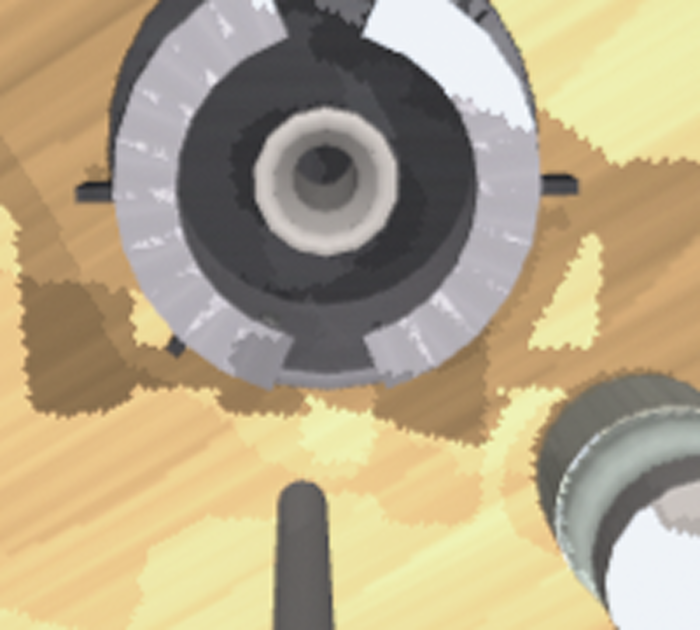

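Clear view. The well ring spans x 255–399 and y 107–255. Notch inner corners are at (288,38), (362,35), (288,333) and (365,333), and the lock ribs are at (93,190) and (560,184).

```bash
python3 - <<'E'
from h import *
m=model('w6.png')
c=lambda x,y:(190+(x+.5)/3.5-.5,80+(y+.5)/3.5-.5)
P=plane(m,[c(255,181),c(399,181),c(327,107),c(327,255)],.070)
print('well',(P[0]+P[1])/2,(P[2]+P[3])/2,np.linalg.norm(P[0]-P[1]),np.linalg.norm(P[2]-P[3]))
N=plane(m,[c(288,38),c(362,35),c(288,333),c(365,333)],.085)
p=N[:2].mean(0);q=N[2:].mean(0);d=q-p
print('notch',(p+q)/2,np.linalg.norm(d),np.arctan2(d[1],d[0]))
Q=plane(m,[c(113,182),c(540,180)],.085);print('rim',Q.mean(0),np.linalg.norm(Q[0]-Q[1]))
d=np.diff(plane(m,[c(93,190),c(560,184)],.08),axis=0)[0];print('ribs',np.arctan2(d[1],d[0])-np.pi/2)
print('foot err', proj(m,[get_state()['tool_pos']-[0,0,.092]]),c(302,485))
E
```

```text
well [0.61838487 0.02900049 0.07      ] [0.61863039 0.02885787 0.07      ] 0.03041091081222378 0.030768969228222497
notch [0.61820052 0.0285964  0.085     ] 0.05845536028499344 -0.5313838387625068
rim [0.61669791 0.02962013 0.085     ] 0.08525772686205785
ribs -0.5288583181264381
foot err [[276.6241992  223.73794226]] (275.92857142857144, 218.21428571428572)
```

```bash
python3 - <<'E'
from h import *
print(goal([0.618,0.0288,0.218],down(1.03)))
E
```

```text
(array([ 1.390e-02, -1.728e-01,  1.000e-04]), array([-0.0003,  0.0008, -0.0005]))
```

>>> play_rows:
  deltas:
    - [[1,0.006,-0.08,0,0,0,0],[1,0.012,-0.172,0,0,0,0],[1,0.012,-0.172,0,0,0,0],[1,0.012,-0.172,0,0,0,0]]

```text
clock: 8.12
tool_pos: [0.6185, 0.028, 0.2183]
eef_rot: [0.871, 0.492, -0.001, 0.001]
contact_force: [-0.2, -0.2, -0.9]
opening: 0.158
```

```bash
python3 - <<'E'
from h import *
m,_=snap('wrist','w7.png'); crop('w7.png',200,100,360,260,4,'w7c.png')
snap('scene','s2.png'); crop('s2.png',270,130,370,250,5,'s2c.png')
s=get_state();print(s['clock'],s['tool_pos'],s['q'],s['opening']*88)
print(goal([0.618,0.0288,0.135],down(1.03)))
E
```

```text
8.225 [0.61871741 0.02748708 0.21800573] [ 0.2697793   0.81618123 -0.7351304   1.6064539   0.63449068  0.97342548
  0.34895504] 13.650535414227521
(array([ 0.0032, -0.0043,  0.2767]), array([-0.    ,  0.0008, -0.0009]))
```

View pics/w7c.png

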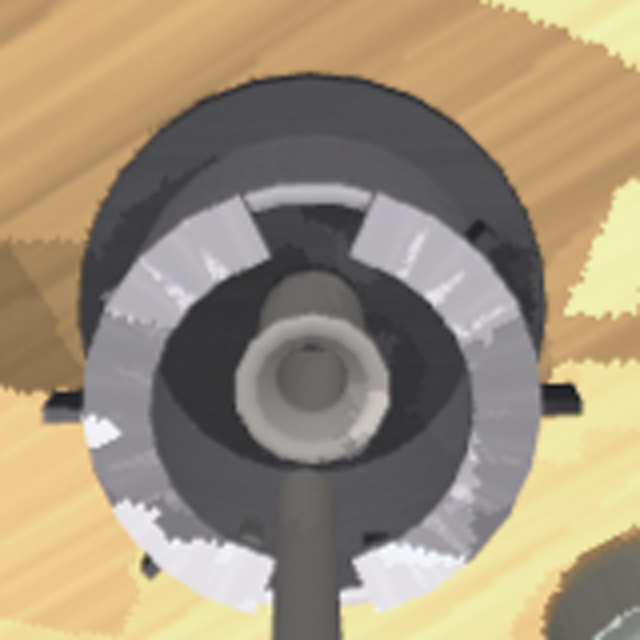

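View pics/s2c.png

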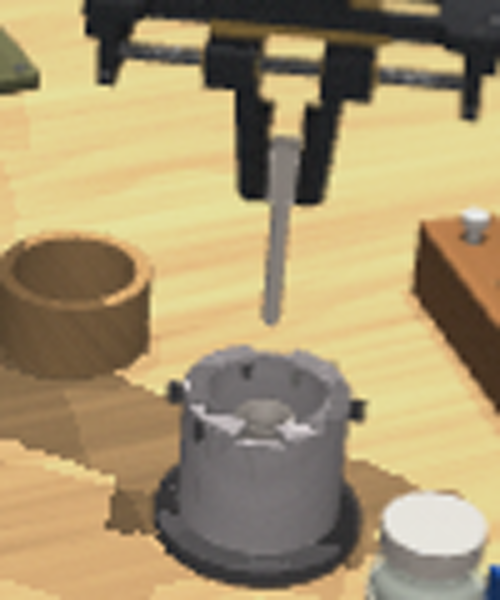

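The stick is lined up over the well. I'll descend in stages and watch the force.

>>> play_rows:
  deltas:
    - [[1,0.003,-0.004,0.05,0,0,0],[1,0.003,-0.004,0.1,0,0,0],[1,0.003,-0.004,0.14,0,0,0],[1,0.003,-0.004,0.17,0,0,0],[1,0.003,-0.004,0.17,0,0,0]]

```text
clock: 8.85
tool_pos: [0.6176, 0.0287, 0.1661]
eef_rot: [0.871, 0.491, -0.002, 0.0]
contact_force: [-0.4, -0.5, -0.2]
opening: 0.154
```

```bash
python3 - <<'E'
from h import *
m,_=snap('wrist','w8.png'); crop('w8.png',200,100,360,260,4,'w8c.png')
s=get_state();print(s['clock'],s['tool_pos'],s['contact_force'],s['opening']*88)
print(goal([0.618,0.0288,0.1095],down(1.03)))
E
```

```text
8.9 [0.61802088 0.02887472 0.16674494] [-1.25444747  0.78797623  0.2133833 ] 13.809433072091128
(array([3.000e-04, 1.000e-04, 1.908e-01]), array([-0.0001,  0.0008, -0.0008]))
```

View pics/w8c.png

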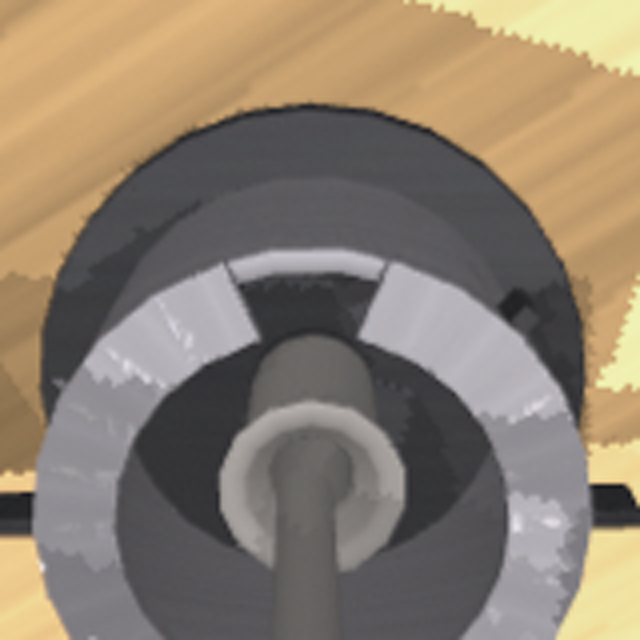

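The shank is entering the funnel centrally; continuing down.

>>> play_rows:
  deltas:
    - [[1,0,0,0.05,0,0,0],[1,0,0,0.1,0,0,0],[1,0,0,0.14,0,0,0],[1,0,0,0.17,0,0,0],[1,0,0,0.18,0,0,0]]

```text
clock: 9.52
tool_pos: [0.6176, 0.0287, 0.1119]
eef_rot: [0.871, 0.491, -0.002, 0.0]
contact_force: [-0.3, -0.3, -0.1]
opening: 0.159
```

>>> play_rows:
  deltas:
    - [[1,0,0,0,0,0,0]]

```text
clock: 9.65
tool_pos: [0.6177, 0.0288, 0.1119]
eef_rot: [0.871, 0.491, -0.002, 0.0]
contact_force: [-0.4, -0.6, -0.4]
opening: 0.158
```

```bash
python3 - <<'E'
from h import *
s=get_state();print(s['clock'],s['tool_pos'],s['contact_force'],s['opening']*88)
E
```

```text
9.65 [0.61773044 0.02881836 0.11191938] [-0.44914895 -0.55281406 -0.43394113] 13.864520531640533
```

>>> play_rows:
  deltas:
    - [[1,0,0,0.006,0,0,0],[1,0,0,0.011,0,0,0],[1,0,0,0.012,0,0,0]]

```text
clock: 10.02
tool_pos: [0.6178, 0.0288, 0.1084]
eef_rot: [0.871, 0.491, -0.002, 0.0]
contact_force: [-0.6, -0.2, 1.9]
opening: 0.155
```

```bash
python3 - <<'E'
from h import *
s=get_state();print(s['clock'],s['tool_pos'],s['contact_force'],s['opening']*88)
E
```

```text
10.025 [0.61780229 0.02880794 0.10843601] [-0.58558407 -0.22848378  1.8542906 ] 13.61125329980377
```

Light floor contact, so the stick looks seated. Opening, then rising.

>>> play_rows:
  deltas:
    - [[-0.1,0,0,0,0,0,0],[-0.1,0,0,0,0,0,0],[-0.1,0,0,0,0,0,0],[-0.1,0,0,0,0,0,0]]

```text
clock: 10.52
tool_pos: [0.6178, 0.0288, 0.1084]
eef_rot: [0.871, 0.491, -0.002, 0.0]
contact_force: [-0.5, -0.5, 0.9]
opening: 0.551
```

>>> play_rows:
  deltas:
    - [[-0.1,0,0,-0.08,0,0,0],[-0.1,0,0,-0.25,0,0,0],[-0.5,0,0,-0.4,0,0,0],[-1,0,0,-0.45,0,0,0],[-1,0,0,-0.45,0,0,0]]

```text
clock: 11.15
tool_pos: [0.6183, 0.029, 0.2438]
eef_rot: [0.871, 0.491, -0.001, 0.001]
contact_force: [0.1, -0.3, -1.0]
opening: 0.862
```

```bash
python3 - <<'E'
from h import *
m,_=snap('wrist','w9.png'); crop('w9.png',190,70,370,270,3,'w9c.png')
m,_=snap('scene','s3.png'); crop('s3.png',270,150,370,260,5,'s3c.png')
s=get_state();print(s['clock'],s['tool_pos'],s['opening']*88)
print(goal([0.585,-0.11,0.245],down(1.13)))
E
```

```text
11.25 [0.61725866 0.02847751 0.24181073] 84.27037328903779
(array([-0.4508,  0.1466, -0.0087]), array([-0.0009,  0.0016, -0.0326]))
```

View pics/w9c.png

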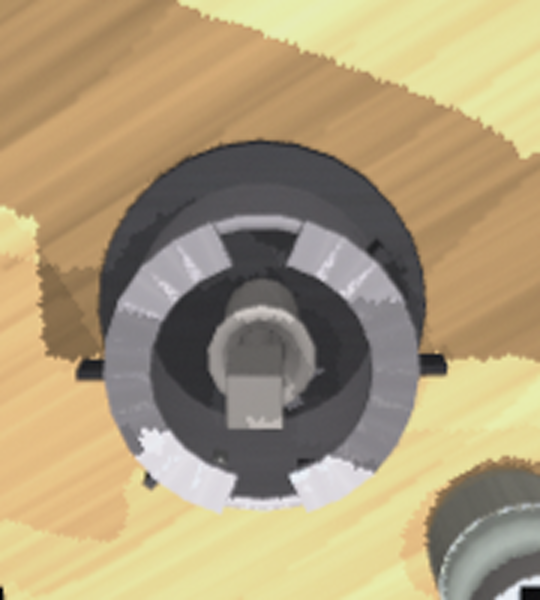

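View pics/s3c.png

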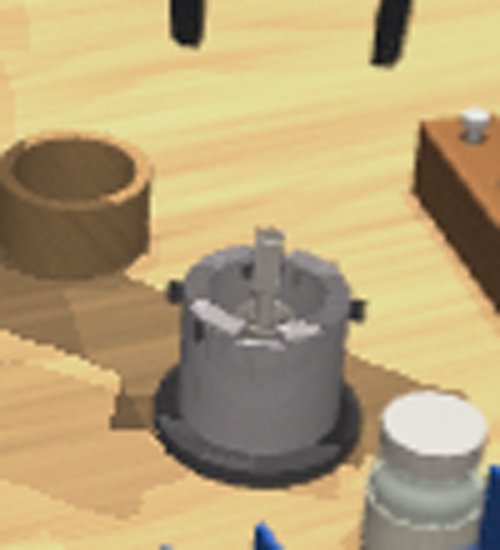

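The stick stands in the well, with the head top at wrist crop (255,402) and scene crop (269,233). I'll check its height.

```bash
python3 - <<'E'
from h import *
mw=model('w9.png');ms=model('s3.png')
c=lambda x,y,a,b,k:(a+(x+.5)/k-.5,b+(y+.5)/k-.5)
print(tri(mw,[c(255,402,190,70,3)],ms,[c(269,233,270,150,5)]))
print(plane(mw,[c(255,402,190,70,3)],.117))
P=plane(mw,[c(106,367,190,70,3),c(418,367,190,70,3)],.085);print(P.mean(0))
print(goal([0.585,-0.11,0.245],down(1.13)))
E
```

```text
(array([0.61619607, 0.0289631 , 0.11716428]), np.float64(0.0010260752131734429))
[[0.615995   0.02848388 0.117     ]]
[0.61717    0.02964665 0.085     ]
(array([-0.4508,  0.1466, -0.0087]), array([-0.0009,  0.0016, -0.0326]))
```

Head top at 0.1172, so the stick is fully down. Now to the cap.

>>> play_rows:
  deltas:
    - [[-1,-0.451,0.147,-0.009,0,0,-0.033],[-1,-0.451,0.147,-0.009,0,0,-0.033],[-1,-0.451,0.147,-0.009,0,0,-0.033]]

```text
clock: 11.62
tool_pos: [0.5827, -0.116, 0.2424]
eef_rot: [0.846, 0.533, -0.006, -0.0]
contact_force: [0.2, 0.2, -0.5]
opening: 1.003
```

```bash
python3 - <<'E'
from h import *
s=get_state();print(s['clock'],s['tool_pos'])
print(goal([0.546,-0.252,0.22],down(1.133)))
E
```

```text
11.625 [ 0.58274714 -0.11603065  0.242394  ]
(array([-0.4609,  0.0857,  0.0787]), array([-0.0022,  0.0032, -0.0027]))
```

>>> play_rows:
  deltas:
    - [[-1,-0.461,0.086,0.079,-0.002,0.003,-0.003],[-1,-0.461,0.086,0.079,-0.002,0.003,-0.003],[-1,-0.461,0.086,0.079,-0.002,0.003,-0.003],[-1,-0.461,0.086,0.079,-0.002,0.003,-0.003],[-1,-0.461,0.086,0.079,-0.002,0.003,-0.003]]

```text
clock: 12.25
tool_pos: [0.5468, -0.2493, 0.2198]
eef_rot: [0.843, 0.538, 0.0, -0.001]
contact_force: [0.0, -0.0, 0.0]
opening: 0.997
```

```bash
python3 - <<'E'
from h import *
s=get_state();print(s['clock'],s['tool_pos'],s['q'])
snap('wrist','w10.png'); crop('w10.png',220,100,340,260,5,'w10c.png')
E
```

```text
12.25 [ 0.54683674 -0.24930754  0.21975373] [ 0.78350915  0.81004551 -0.80125395  1.66125265  0.67910881  0.97111375
  0.87404247]
```

View pics/w10c.png

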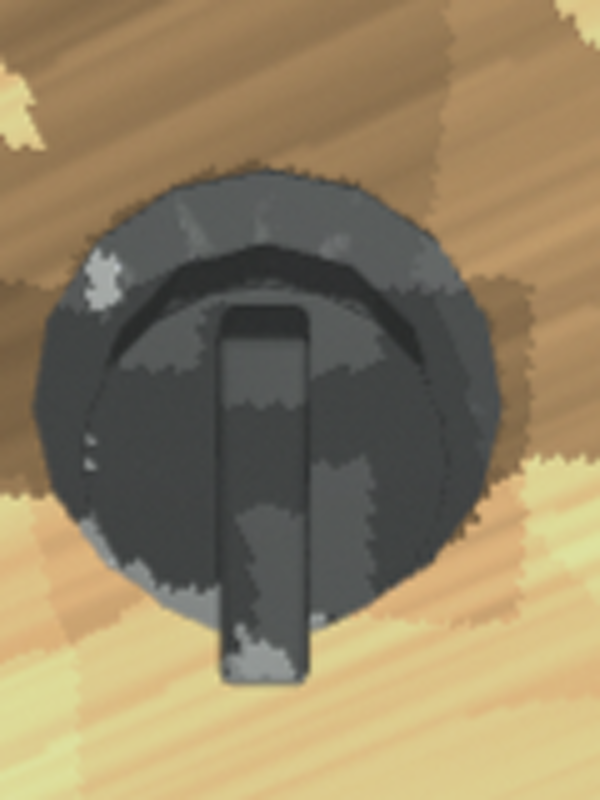

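The bar is aligned with the jaws, with top corners at (220,340), (310,340), (310,682) and (221,682).

```bash
python3 - <<'E'
from h import *
m=model('w10.png')
c=lambda x,y:(220+(x+.5)/5-.5,100+(y+.5)/5-.5)
P=plane(m,[c(220,338),c(310,338),c(310,683),c(221,683)],.082)
d=P[3]-P[0];e=P[2]-P[1];print(P.mean(0),np.linalg.norm(P[0]-P[1]),np.linalg.norm(d),np.arctan2(d[1],d[0]),np.arctan2(e[1],e[0]))
Q=plane(m,[c(33,400),c(500,400),c(265,170),c(265,635)],.0145);print((Q[0]+Q[1])/2,(Q[2]+Q[3])/2,np.linalg.norm(Q[0]-Q[1]))
s=get_state();print(s['tool_pos'])
print(goal([0.5455,-0.252,0.13],down(1.133)),goal([0.5455,-0.252,0.077],down(1.133)))
E
```

```text
[ 0.54647592 -0.25220633  0.082     ] 0.013232809493770543 0.05493867594475176 -0.44247762319535466 -0.42944716068704974
[ 0.54527046 -0.25207566  0.0145    ] [ 0.54729323 -0.25333792  0.0145    ] 0.08708861032123075
[ 0.54702275 -0.24911012  0.2200515 ]
(array([-0.0113, -0.0004,  0.3002]), array([-0.0002, -0.0005,  0.0015])) (array([-1.160e-02, -2.000e-04,  4.768e-01]), array([-0.0002, -0.0005,  0.0015]))
```

>>> play_rows:
  deltas:
    - [[-1,-0.011,0,0.15,0,0,0.001],[-1,-0.011,0.001,0.3,0,0,0.001],[-1,-0.011,0.001,0.42,0,0,0.001],[-1,-0.011,0.001,0.475,0,0,0.001],[-1,-0.011,0.001,0.475,0,0,0.001]]

```text
clock: 12.92
tool_pos: [0.5462, -0.2506, 0.0773]
eef_rot: [0.843, 0.538, 0.0, -0.001]
contact_force: [-0.3, 0.2, 0.4]
opening: 1.0
```

```bash
python3 - <<'E'
from h import *
s=get_state();print(s['clock'],s['tool_pos'])
print(goal([0.546,-0.252,0.077],down(1.133)))
E
```

```text
12.925 [ 0.54623666 -0.25062213  0.07730113]
(array([-0.0045,  0.0012,  0.001 ]), array([-0.0005, -0.0007,  0.0011]))
```

>>> play_rows:
  deltas:
    - [[1,-0.0045,0.001,0.001,0,0,0],[1,-0.0045,0.001,0.001,0,0,0],[1,-0.0045,0.001,0.001,0,0,0],[1,-0.0045,0.001,0.001,0,0,0],[1,-0.0045,0.001,0.001,0,0,0]]
  force: 35

```text
clock: 13.55
tool_pos: [0.5459, -0.2521, 0.0771]
eef_rot: [0.843, 0.538, 0.0, -0.001]
contact_force: [0.3, 0.1, -0.1]
opening: 0.454
```

>>> play_rows:
  deltas:
    - [[1,0,0,0,0,0,0],[1,0,0,0,0,0,0],[1,0,0,0,0,0,0],[1,0,0,0,0,0,0],[1,0,0,0,0,0,0]]

```text
clock: 14.18
tool_pos: [0.5459, -0.2521, 0.077]
eef_rot: [0.843, 0.538, 0.0, -0.001]
contact_force: [0.2, 0.3, -0.7]
opening: 0.158
```

>>> play_rows:
  deltas:
    - [[1,0,0,0,0,0,0],[1,0,0,0,0,0,0]]

```text
clock: 14.42
tool_pos: [0.5459, -0.2521, 0.0771]
eef_rot: [0.843, 0.538, 0.0, -0.001]
contact_force: [-0.4, 0.2, -0.8]
opening: 0.156
```

```bash
python3 - <<'E'
from h import *
s=get_state();print(s['clock'],s['tool_pos'],s['opening']*88,s['contact_force'],R.from_quat(s['eef_rot']).apply([[1,0,0],[0,0,1]]))
print(goal([0.546,-0.252,0.24],down(1.133)))
E
```

```text
14.425 [ 0.54588118 -0.25207095  0.07706024] 13.706128418605765 [-0.41117344  0.22629554 -0.81587282] [[ 4.20988741e-01  9.07063660e-01  1.99916755e-03]
 [-6.43260987e-04  2.50254377e-03 -9.99996662e-01]]
(array([ 0.0015, -0.0006, -0.5431]), array([-0.0005, -0.0006,  0.001 ]))
```

Cap gripped at 13.7 mm; lifting.

>>> play_rows:
  deltas:
    - [[1,0,0,-0.06,0,0,0],[1,0,0,-0.2,0,0,0],[1,0,0,-0.35,0,0,0],[1,0,0,-0.48,0,0,0],[1,0,0,-0.54,0,0,0]]

```text
clock: 15.05
tool_pos: [0.5469, -0.2523, 0.2422]
eef_rot: [0.843, 0.538, 0.002, 0.0]
contact_force: [0.1, -0.8, -1.7]
opening: 0.159
```

>>> play_rows:
  deltas:
    - [[1,0,0,0,0,0,0],[1,0,0,0,0,0,0]]

```text
clock: 15.3
tool_pos: [0.5462, -0.2523, 0.2412]
eef_rot: [0.843, 0.538, 0.001, -0.0]
contact_force: [0.4, -0.4, -1.5]
opening: 0.154
```

```bash
python3 - <<'E'
from h import *
m,_=snap('scene','s4.png'); crop('s4.png',160,110,310,260,4,'s4c.png')
m,_=snap('wrist','w11.png')
s=get_state();print(s['clock'],s['tool_pos'],s['q'],s['opening']*88,s['contact_force'])
yaw=-0.529+np.pi/2
print(goal([0.618,0.0288,0.235],down(yaw)))
E
```

```text
15.4 [ 0.54604907 -0.25221997  0.24069249] [ 0.79646402  0.78626994 -0.81698753  1.63933739  0.65262967  1.00925521
  0.90156135] 13.712892876174681 [-0.25714911  0.35833811 -1.79132134]
(array([ 0.9507, -0.1764,  0.0212]), array([-0.0002, -0.0007,  0.0302]))
```

View pics/s4c.png

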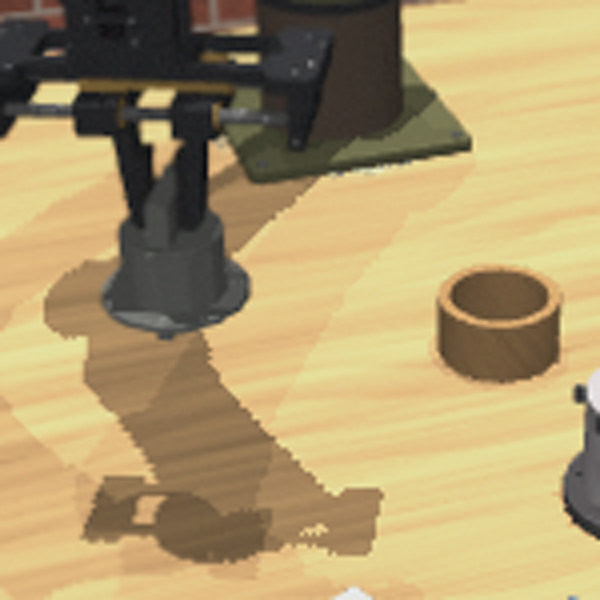

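View pics/w11.png

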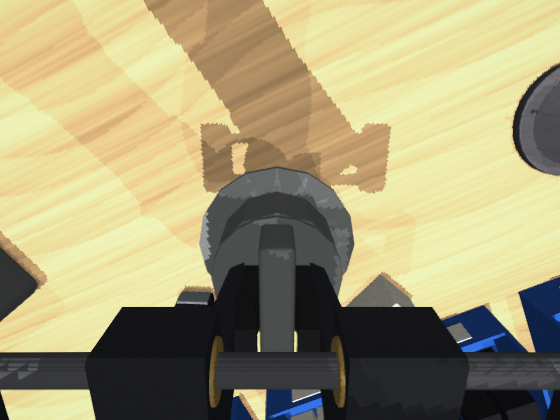

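The cap hangs level, with the plate spanning x 201–353 and its front edge at row 167. I'll check its offset along the bar.

```bash
python3 - <<'E'
from h import *
m=model('w11.png'); s=get_state();Rt=R.from_quat(s['eef_rot'])
t=s['tool_pos']
a=np.linspace(0,2*np.pi,361)
for off in(-.002,0,.002):
    C=np.c_[.043*np.cos(a),off+.043*np.sin(a),np.full(361,.077-.0145)]
    p=proj(m,t+Rt.apply(C)); print(off,p[:,1].min(),p[:,0].min(),p[:,0].max())
print(goal([0.618,0.0288,0.235],down(-0.529+np.pi/2)))
E
```

```text
-0.002 162.89497431264658 200.04500925970444 353.20960092768496
0 166.64709793168478 200.28605305205954 352.96862357352364
0.002 170.37394396697528 200.52552915257235 352.7292138200171
(array([ 0.9507, -0.1764,  0.0212]), array([-0.0002, -0.0007,  0.0302]))
```

>>> play_rows:
  deltas:
    - [[1,0.1,-0.018,0.002,0,0,0.003],[1,0.25,-0.045,0.005,0,0,0.008],[1,0.4,-0.073,0.008,0,0,0.013],[1,0.55,-0.1,0.012,0,0,0.018],[1,0.65,-0.12,0.015,0,0,0.022]]

```text
clock: 16.02
tool_pos: [0.5953, -0.0573, 0.2355]
eef_rot: [0.86, 0.51, 0.0, -0.002]
contact_force: [-0.3, -1.3, -1.0]
opening: 0.153
```

```bash
python3 - <<'E'
from h import *
s=get_state();print(s['clock'],s['tool_pos'])
print(goal([0.618,0.0288,0.235],down(-0.529+np.pi/2)))
E
```

```text
16.025 [ 0.5952557  -0.05732486  0.23554749]
(array([ 0.2882, -0.0714,  0.0028]), array([-0.0009, -0.0008,  0.0089]))
```

The cap is centred on the TCP to within about 0.2 mm. On to above the canister.

>>> play_rows:
  deltas:
    - [[1,0.15,-0.037,0.001,0,0,0.005],[1,0.25,-0.062,0.002,0,0,0.009],[1,0.288,-0.071,0.003,-0.001,-0.001,0.009],[1,0.288,-0.071,0.003,-0.001,-0.001,0.009],[1,0.288,-0.071,0.003,-0.001,-0.001,0.009]]

```text
clock: 16.65
tool_pos: [0.6178, 0.0264, 0.2344]
eef_rot: [0.868, 0.497, -0.001, 0.001]
contact_force: [0.1, -1.0, -1.0]
opening: 0.155
```

```bash
python3 - <<'E'
from h import *
m,_=snap('wrist','w12.png')
m,_=snap('scene','s5.png'); crop('s5.png',240,110,390,260,4,'s5c.png')
s=get_state();print(s['clock'],s['tool_pos'],s['q'],s['contact_force'])
print(goal([0.618,0.0288,0.185],down(-0.529+np.pi/2)))
E
```

```text
16.75 [0.61791351 0.02656679 0.23464263] [ 0.2782469   0.79653039 -0.74859931  1.59352232  0.61759398  1.00258907
  0.37552664] [-0.01290423  0.66192813 -0.96657116]
(array([ 0.0069, -0.0036,  0.1655]), array([ 0.0002,  0.0006, -0.0009]))
```

View pics/w12.png

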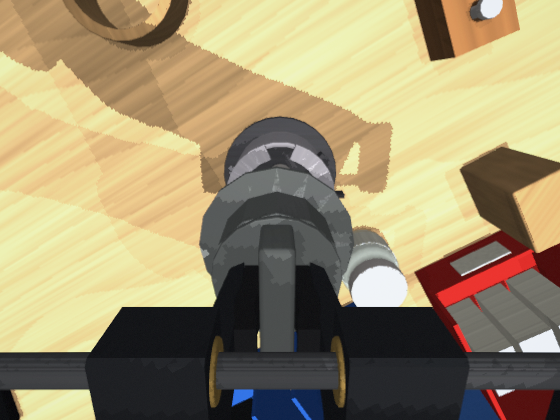

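View pics/s5c.png

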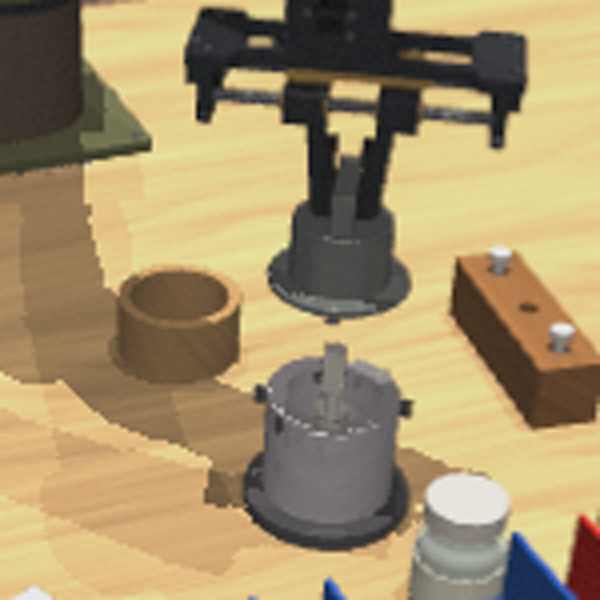

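>>> play_rows:
  deltas:
    - [[1,0.007,-0.004,0.03,0,0,0],[1,0.007,-0.004,0.08,0,0,0],[1,0.007,-0.004,0.13,0,0,0],[1,0.007,-0.004,0.165,0,0,0],[1,0.007,-0.004,0.165,0,0,0]]

```text
clock: 17.38
tool_pos: [0.6173, 0.0287, 0.1839]
eef_rot: [0.868, 0.497, -0.002, 0.0]
contact_force: [-0.8, -0.4, -0.6]
opening: 0.156
```

```bash
python3 - <<'E'
from h import *
m,_=snap('wrist','w13.png')
m,_=snap('scene','s6.png'); crop('s6.png',240,130,390,260,5,'s6c.png')
s=get_state();print(s['clock'],s['tool_pos'],s['contact_force'])
print(goal([0.618,0.029,0.170],down(-0.529+np.pi/2)))
E
```

```text
17.475 [0.6181024  0.02912858 0.18522697] [-0.03363913 -0.81401771 -1.19906191]
(array([-0.0005, -0.0001,  0.0508]), array([ 0.0002,  0.0005, -0.0008]))
```

View pics/w13.png

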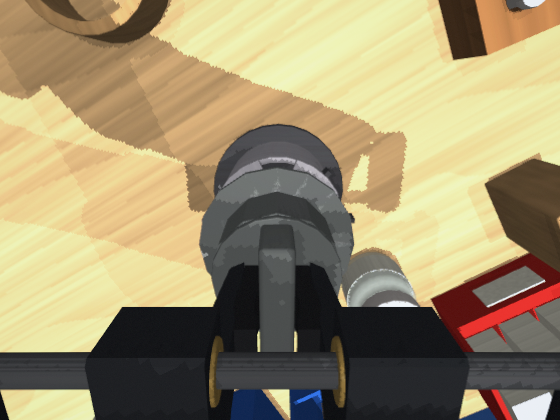

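View pics/s6c.png

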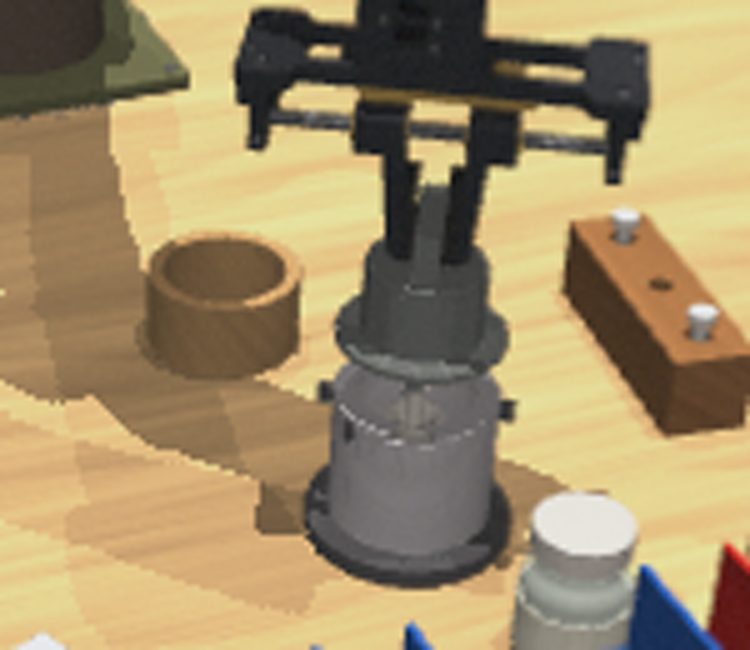

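Aligned. I'll descend to just above the rim, then step through the notches.

>>> play_rows:
  deltas:
    - [[1,0,0,0.025,0,0,0],[1,0,0,0.05,0,0,0],[1,0,0,0.067,0,0,0],[1,0,0,0.067,0,0,0]]

```text
clock: 17.98
tool_pos: [0.6177, 0.0289, 0.1645]
eef_rot: [0.868, 0.497, -0.001, 0.0]
contact_force: [0.0, -0.3, -0.3]
opening: 0.157
```

```bash
python3 - <<'E'
from h import *
s=get_state();print(s['clock'],s['tool_pos'],s['contact_force'],s['moment'])
print(goal([0.618,0.029,0.158],down(-0.529+np.pi/2)))
E
```

```text
17.975 [0.61774734 0.02894252 0.16452108] [ 0.01767715 -0.33104515 -0.27892609] [ 0.05487512 -0.15822824  0.01678501]
(array([0.0006, 0.0006, 0.0217]), array([-0.0001,  0.0008, -0.0008]))
```

>>> play_rows:
  deltas:
    - [[1,0.0006,0.0006,0.008,0,0.0008,-0.0008],[1,0.0006,0.0006,0.015,0,0.0008,-0.0008],[1,0.0006,0.0006,0.022,0,0.0008,-0.0008]]

```text
clock: 18.35
tool_pos: [0.6181, 0.029, 0.1579]
eef_rot: [0.867, 0.498, 0.0, -0.0]
contact_force: [-0.5, 0.1, -1.2]
opening: 0.16
```

```bash
python3 - <<'E'
from h import *
s=get_state();print(s['clock'],s['tool_pos'],s['contact_force'],s['moment'])
print(goal([0.618,0.029,0.1515],down(-0.529+np.pi/2)))
E
```

```text
18.35 [0.61805129 0.02897287 0.15790065] [-0.52203674  0.08300068 -1.17629979] [-0.00414426 -0.11744546 -0.03158897]
(array([-0.    , -0.0002,  0.0213]), array([-0.    , -0.0001, -0.    ]))
```

No contact at 0.158, so the lugs are in the notches. Continuing.

>>> play_rows:
  deltas:
    - [[1,0,0,0.008,0,0,0],[1,0,0,0.015,0,0,0],[1,0,0,0.022,0,0,0],[1,0,0,0.025,0,0,0]]

```text
clock: 18.85
tool_pos: [0.6181, 0.0289, 0.1515]
eef_rot: [0.867, 0.497, 0.0, 0.0]
contact_force: [-5.0, -1.9, 11.6]
opening: 0.157
```

```bash
python3 - <<'E'
from h import *
m,_=snap('scene','s7.png'); crop('s7.png',240,130,390,260,5,'s7c.png')
m,_=snap('wrist','w14.png')
s=get_state();print(s['clock'],s['tool_pos'],s['contact_force'],s['moment'],s['q'])
E
```

```text
18.95 [0.61805542 0.028882   0.15152146] [-2.15924407 -1.60801959  6.81257508] [-0.18648931  0.42609204  0.04786588] [ 0.24296878  0.89519352 -0.68287366  1.66154119  0.7152198   0.85050389
  0.29380328]
```

View pics/s7c.png

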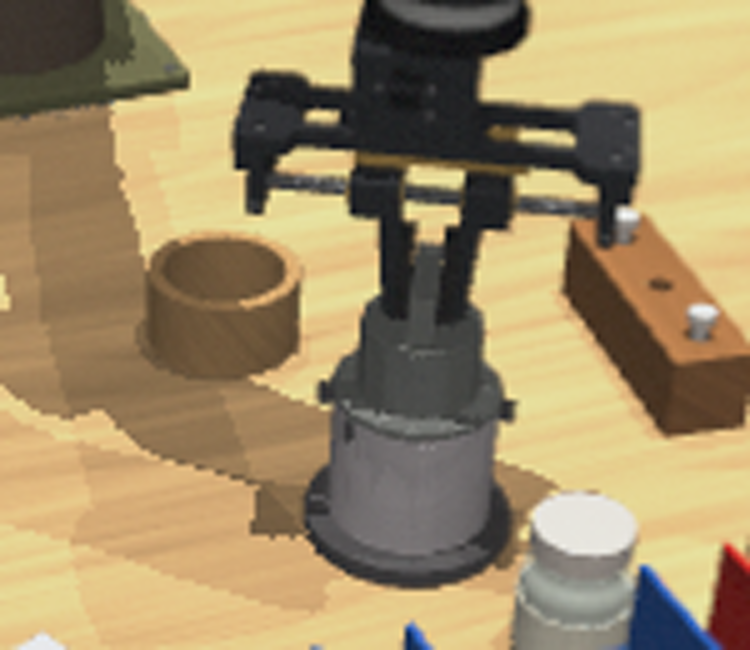

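View pics/w14.png

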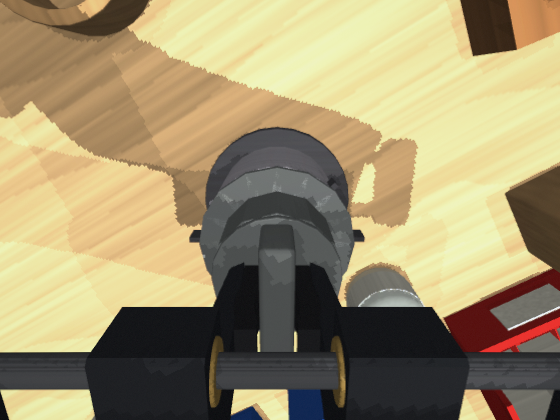

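The cap is seated flat: TCP at 0.1515 puts its underside at 0.0745, with about 7 N of contact. Now turning clockwise in stages.

>>> play_rows:
  deltas:
    - [[1,0,0,0.001,0,0,0.02],[1,0,0,0.001,0,0,0.05],[1,0,0,0.001,0,0,0.08],[1,0,0,0.001,0,0,0.11],[1,0,0,0.001,0,0,0.13]]

```text
clock: 19.58
tool_pos: [0.6178, 0.0295, 0.1516]
eef_rot: [0.951, 0.311, 0.0, 0.0]
contact_force: [-1.0, -0.2, 2.5]
opening: 0.157
```

```bash
python3 - <<'E'
from h import *
s=get_state();x=R.from_quat(s['eef_rot']).apply([[1,0,0],[0,0,1]])
print(s['clock'],s['tool_pos'],s['contact_force'],s['moment'],s['q'][6],x[1],'turned',-0.529+np.pi/2-np.arctan2(x[0,1],x[0,0]))
print(goal([0.618,0.0289,0.1512],down(-0.529+np.pi/2-.785)))
E
```

```text
19.575 [0.61781012 0.02947071 0.15158487] [-0.95984417 -0.18868348  2.46909987] [0.14095223 0.18202886 0.09293168] -0.041044741725052264 [ 4.34942158e-04  2.95870792e-05 -9.99999905e-01] turned 0.4102518505941424
(array([-0.0006,  0.0019,  0.0013]), array([ 1.000e-04, -1.000e-04,  1.193e-01]))
```

>>> play_rows:
  deltas:
    - [[1,0,0.001,0.001,0,0,0.03],[1,0,0.002,0.002,0,0,0.06],[1,-0.001,0.002,0.002,0,0,0.09],[1,-0.001,0.002,0.002,0,0,0.11],[1,-0.001,0.002,0.002,0,0,0.119]]

```text
clock: 20.2
tool_pos: [0.6179, 0.0297, 0.1515]
eef_rot: [0.992, 0.129, 0.001, -0.0]
contact_force: [-1.9, 1.4, 4.6]
opening: 0.157
```

>>> play_rows:
  deltas:
    - [[1,0,0,0.002,0,0,0],[1,0,0,0.002,0,0,0],[1,0,0,0.002,0,0,0]]

```text
clock: 20.58
tool_pos: [0.6179, 0.0298, 0.1515]
eef_rot: [0.992, 0.129, 0.001, -0.0]
contact_force: [-3.5, 0.6, 5.1]
opening: 0.156
```

```bash
python3 - <<'E'
from h import *
s=get_state();x=R.from_quat(s['eef_rot']).apply([[1,0,0],[0,0,1]])
print(s['clock'],s['tool_pos'],s['contact_force'],s['moment'],s['opening']*88,x[1],'turned',-0.529+np.pi/2-np.arctan2(x[0,1],x[0,0]))
m,_=snap('scene','s8.png'); crop('s8.png',240,130,390,260,5,'s8c.png')
m,_=snap('wrist','w15.png');m,_=snap('top','t8.png'); crop('t8.png',200,140,300,240,6,'t8c.png')
E
```

```text
20.575 [0.617914   0.02976221 0.15154372] [-3.47015281  0.64066622  5.07501865] [-0.01150295  0.30821258  0.07353772] 13.704979607658894 [ 1.19981519e-03  7.61652506e-04 -9.99998990e-01] turned 0.7832486271120123
```

View pics/s8c.png

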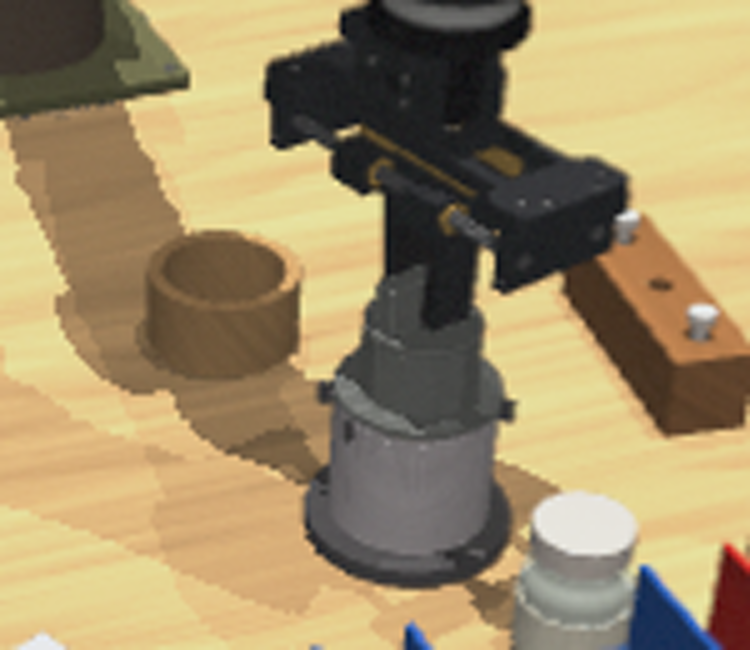

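View pics/w15.png

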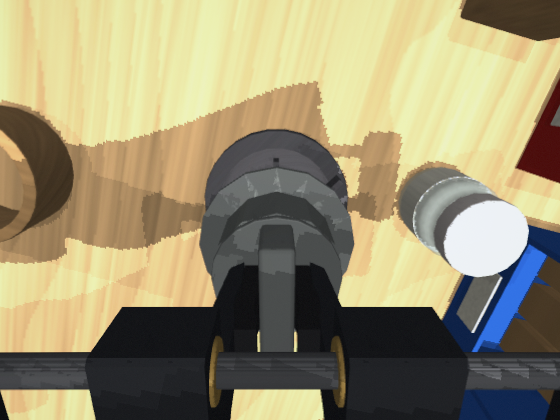

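The half-way rib at (277,160) lines up with the grip bar at column 277. The turn reads 0.783 rad, and the cap is flat and still gripped. Handing in.

```bash
python3 - <<'E'
from h import *
s=get_state();x=R.from_quat(s['eef_rot']).apply([1,0,0])
print(s['tool_pos'],s['contact_force'],np.abs(s['qd']).max(),s['opening']*88,-0.529+np.pi/2-np.arctan2(x[1],x[0]))
print(r.finish_job())
E
```

```text
[0.6179092  0.02977437 0.15153401] [-2.58347322  0.46393603  6.14443945] 0.002445379132892974 13.640506387875346 0.7832351382698721
the job is handed in; nothing more can be done
None
```

The job is handed in after about 21 s of the 64 s allowed, with every check I could make passing; `finish_job` gives no verdict.

- **Stick:** I took the long stick from the middle rack hole and put it down the well. Before capping, its head top measured 117.2 mm above the bench; the target was 117 mm. The head sat about 2 mm off the canister axis, a slight lean well within the limit. I could not see it again once the cap was on.
- **Cap fit:** The lugs went through the notches with no contact on the collar. The cap then seated with its underside at 74.5 mm, which is flat on the rim.
- **Turn and grip:** I turned it clockwise to 0.783 rad (44.9°). In the wrist view the half-way rib lines up with the grip bar. The fingers are still on the bar at 13.6 mm opening with a 35 N grip command and about 6 N of downward push, and the arm is at rest.
- **Bystanders:** The tape roll, jar and both short sticks looked unmoved in the last pictures. I did not measure any bystander, and the last pictures did not show all of them.
- **What disagreed:** One canister measurement was about 4 mm off because I paired a picture with a camera pose read after the arm had settled. I recalculated it and a later view confirmed the corrected position. The TCP ended about 1 mm off the canister centre, within the 5 mm limit.
- **Not read directly:** The follower angle is not in the robot's state, so I inferred it from the cap's turn.

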